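# Seat a coupon and wedge the tilting plate level

### The arm

A 6-joint arm with a two-finger parallel gripper is mounted at the origin on a cart in front of the work surface, level with it; the furniture and walls round the work are solid. World frame = base frame: x ahead of the robot, y to its left, z up, the work surface at z = 0. Lengths are in mm, angles in rad, forces in N, time in s.
With the tool pointing down it reaches from about 275 to 1000 mm from the base axis. Payload 8.4 kg.
Tool frame: the origin (TCP) lies on the centre line of the jaws, within the pads' length; the fingertips stand 17 mm ahead of it and the grasp point (between the pads) lies 2 mm behind it; z points along the fingers, y is the line along which they close (so a half turn about z gives the same grasp; the last joint's range is limited). The gripper opens to 85 mm and grips with 20 to 120 N. Pads are 22 mm wide; open, the fingers measure 114 mm over their backs; the gripper's body (76 mm by 85 mm) begins 54 mm behind the grasp point. The pads swing forward as they close: fully open they stand 13 mm farther back than shut.
Start: joints at [-1.327, 0.353, 1.633, -0, 1.155, -0.002], TCP at [152.081, -606.217, 248.281] pointing down, gripper open.
Joint ranges: [-2.63, 2.63], [-0.92, 2.1], [0.06, 2.66], [-1.3, 4.44], [0, 2.69], [-3.02, 3.02]. Speed limits (rad/s): [2.22, 2.22, 2.79, 3.14, 3.14, 3.14].

### API

Orientations are given as [roll, pitch, yaw] about the fixed x, y, z axes, in that order (R = Rz(yaw) Ry(pitch) Rx(roll)).
In Python, from rig import r, eyes gives the robot as it stands. The module is installed in compiled form; this text tells all that it offers.
- The arm moves only by the shell command python3 -m inch 'ROWS' [FORCE]. ROWS is JSON, a list of rows, each a list of 7 numbers: the shift along the tool's x, y, z in m, then the turn, a rotation vector about the tool's x, y, z in degrees, then the closure, from -1 (fully open) to 1 (shut). In form: [[x, y, z, rx, ry, rz, gripper], ...]. A call has 1 to 8 rows; each row shifts and turns the commanded pose from where the row before left it, along the tool's axes as they then stand; what a row does not reach is not made up. A row lasts 1/10 s, in which the tool goes at most 50 mm and 8.59 degrees, less where a joint would pass 70% of its speed; a pose out of reach is approached as far as the arm can. A call with a gripper value outside its range is refused whole. The fingers move at their own pace and stop on an object; FORCE is the grip in N (left out, the last holds). Time passes only in rows, so rows that do not move let the fingers close. It gives the time, the measured TCP pose, the force, the opening and the grip force at its end, in the units of the state.
- r.sense(): the state, without advancing time (a new reading comes with each control period).
- eyes.grab_frame(name): name is "side" or "top"; returns a dict with "img" (420x560x3 uint8, blue, green, red), "fx", "fy", "cx", "cy" (pixels), "R" (3x3) and "t" (3): a world point X has camera coordinates R X + t. Camera axes: x right, y down, z forward; pixel columns grow to the right and rows downward; lengths in mm; the calibration is good to about 2 mm. A picture is of the moment at which its call begins. There is no depth.
- r.sign_off(): hands the job in; it is judged then, once.
The state is a dict: "clock": time; "qpos": joint angles; "qvel": joint speeds; "joint_efforts": joint torques, N m; "eef_pos": TCP position; "tcp_rot": TCP orientation; "contact_force": force on the tool from outside, world axes, zero at the start; "wrist_torque": the same for the moment, N m; "opening": opening from 0.0 (shut) to 1.0 (fully open); "grasp_force": force on a finger pad.
Only numpy, scipy, OpenCV 4.12 (cv2) and the standard library are available. Lean on these libraries where they do the work, as an engineer would, in place of code of your own. Each camera call takes 0.05 s, during which the arm holds its last target. There are 200 camera calls.

### The job

Set up the tilting fixture for the hardness test. Put the small sawn steel bar into the pocket of the hinged plate and press it down past the pocket's spring pin until it is flush with the plate's face; then pick up the steel wedge and push it, flat on the base between the two guide rails, thin end first under the plate's free edge until the plate has just lifted off its rest screws and lies level. Finish still gripping the wedge and holding it there, with the hand touching neither the bar nor the fixture, so that I can tighten the hinge clamp; leave the other things on the bench alone.

Things in the scene. Friction and masses are not known exactly. Their poses are not given: they have to be found in the camera images.
- coupon: Small sawn bright-steel bar, a plain block 20 mm (its x) by 44 mm (its y) by 18 mm high, about 0.09 kg, lying loose on the bench left of the fixture. Origin: centre of its underside, z up.
- wedge: Loose steel wedge, 26 mm wide, 0.16 kg, lying flat on the bench right of the fixture. Origin: centre of the underside of its head, a block 30 mm long, 26 wide, 22 high with a dark cross hole, gripped across the 26 mm (its y). x points along the wedge to the thin end: the taper falls evenly from 17 mm high at x = 15 mm to 3 mm high at the tip, x = 100 mm.
- fixture_base: Dark steel base slab of the tilting fixture, fixed to the bench, 160 mm (its x) by 120 mm (y), top 10 mm above the bench. Origin: centre of its underside, z up. The hinge axis runs along y at its +x end (x = 62 mm, z = 36 mm), with lugs and a black clamp knob (+y side).
- guide_mouth (a point): Middle of the slab's -x edge on its top face, axes as the base's: here the wedge enters, moving along +x. Two guide rails, 6 mm high and 35 mm apart, run on the slab from 2 to 62 mm ahead of this point, a little flared at the start.
- tilt_plate: Blue-grey anodised aluminium plate, 114 x 96 x 24 mm, 0.65 kg, on the hinge; its free edge swings up. Origin on the hinge axis at mid thickness; axes as the base's when level; face at z = 12 mm, free edge at x = -124 mm. It starts on two brass rest screws, its free edge sloping down by 0.035 rad. Level: its z axis vertical. A bubble level, 3 mm high, sits on one corner of the face.
- pocket_floor (a point): Centre of the pocket's floor, at x = -67, z = -6 mm in the plate's frame, axes as the plate's. Pocket: 23 mm (x) by 48 mm (y), 18 mm deep, square-edged; the bar's y goes along this y, its top comes flush with the face. A spring pin's ball nose stands 3.5 mm out of the -x wall, 11 mm below the face, 1.5 to 3.5 N: the bar sticks there and must be pressed home with 5 to 15 N.
- plate_lip (a point): Underside, at mid width, of the 6 mm steel dowel under the plate's free edge on which the wedge lifts, 112 mm from the hinge axis. It is 17 mm above the bench (7 over the slab) at rest and 21 mm (11 over the slab) when the plate is level; the wedge's origin is then 51 mm short of it. Lifting takes a push of 5 to 15 N; the wedge does not slip back.
- hardness_block: Bystander: round steel hardness block, 48 mm diameter, 16 mm high. Origin: centre of its underside. Leave it alone.
- indenter_case: Bystander: small dark red case, 36 x 48 x 22 mm. Origin: centre of its underside. Leave it alone.
- objective: Bystander: small microscope objective standing upright, 26 mm diameter, 43 mm high. Origin: centre of its underside. Leave it alone.
Not all that is in view belongs to the job. Leave any green, orange or turquoise look-alike of the coupon alone.

How it is judged (in metres and radians):
On the way:
1. the bar lies flush in the pocket while the plate still rests on its screws (z of coupon in the frame of pocket_floor between -0.0015 and 0.0015 m and x of coupon in the frame of pocket_floor between -0.003 and 0.003 m and y of coupon in the frame of pocket_floor between -0.003 and 0.003 m and angle between the z axis of coupon and the z axis of tilt_plate, either way round below 0.06 rad and angle between tilt_plate's own z axis and vertical above 0.028 rad), for 0.2 s.
At the end, for the whole second after the job is handed in: Bar in the pocket, flush within 1.5 mm; plate off its screws and level within 0.02 rad, carried by the wedge, which lies flat on the slab (within 2.5 mm, 0.06 rad) along its middle line (8 mm, 0.2 rad), is gripped (over 8 N) and still; robot off bar, plate and base (under 0.5 N) (angle between tilt_plate's own z axis and vertical below 0.02 rad and contact force between wedge and tilt_plate above 0.5 N and contact force between the fingers and wedge above 8 N and contact force between each of the arm, the fingers and fixture_base below 0.5 N and contact force between each of the arm, the fingers and coupon below 0.5 N and z of wedge in the frame of fixture_base between 0.0075 and 0.0125 m and angle between the z axis of wedge and the z axis of fixture_base, either way round below 0.06 rad and y of wedge in the frame of fixture_base between -0.008 and 0.008 m and angle between the x axis of wedge and the x axis of fixture_base, either way round below 0.2 rad and linear speed of wedge below 0.02 m/s and z of coupon in the frame of pocket_floor between -0.0015 and 0.0015 m and x of coupon in the frame of pocket_floor between -0.003 and 0.003 m and y of coupon in the frame of pocket_floor between -0.003 and 0.003 m and angle between the z axis of coupon and the z axis of tilt_plate, either way round below 0.06 rad); the arm keeps its last pose, push and grip.
It fails at once if the hardness block is pushed from its place by more than 30 mm (distance of hardness_block from where it was at the start of the episode above 0.03 m).
It fails at once if the indenter case is pushed from its place by more than 30 mm (distance of indenter_case from where it was at the start of the episode above 0.03 m).
It fails at once if the objective is pushed from its place by more than 30 mm (distance of objective from where it was at the start of the episode above 0.03 m).
It also fails if it takes over 59 s, if anything falls off the work surface, if the arm or the gripper's body presses on something with over 40 N, if the wrist force passes 120 N, or if a joint passes its speed limit or range.

## Working session

There is one attempt and no reset: what is moved stays moved. The work goes in short steps, Python scripts to look and compute and a shell command to move; the robot and the scene stay as the last step left them, time stands still between calls to the robot, and variables do not carry over. Pictures are saved under pics/ and viewed, at most 12 in all, crops included, and the job is handed in when it is done.

```bash
mkdir -p pics
python3 - <<'E'
from rig import r,eyes
import cv2,pickle
print(r.sense())
for n in("side","top"):
    f=eyes.grab_frame(n);pickle.dump(f,open(n+".pkl","wb"))
    cv2.imwrite(f"pics/{n}0.png",cv2.resize(f["img"],(800,600),interpolation=cv2.INTER_CUBIC))
    print(n,f["fx"],f["fy"],f["cx"],f["cy"],f["R"],f["t"])
E
```

```text
{'clock': 0.0, 'qpos': array([-1.32741146e+00,  3.53653961e-01,  1.63414342e+00,  4.97622311e-06,
        1.15521339e+00, -2.38880796e-03]), 'qvel': array([ 0.00110846,  0.00121804, -0.00096865,  0.0017367 , -0.00021317,
        0.00072933]), 'joint_efforts': array([-1.45315375e-03, -6.05251694e+01, -3.42064404e+01, -1.38254691e-04,
        9.36479919e-03, -4.78537061e-06]), 'eef_pos': array([ 151.96351363, -605.76735673,  247.5540689 ]), 'tcp_rot': array([-3.14017455e+00, -7.93738478e-06,  2.45771657e-01]), 'contact_force': array([-0.15468221, -0.30779613,  0.47565813]), 'wrist_torque': array([-0.05368856,  0.03461506,  0.00437488]), 'grasp_force': 0.0, 'opening': 0.9994709174525829}
side 528.0191191975449 528.0191191975449 277.8255278050708 205.23636156633245 [[-0.92678562 -0.37503518 -0.0204211 ]
 [-0.22000079  0.58612511 -0.77978011]
 [ 0.30441429 -0.71819633 -0.62572036]] [ 456.59083882  205.8023756  1485.82448115]
top 414.4949389201422 414.4949389201422 283.5357579671211 213.722504524183 [[-0.02018059 -0.99963654  0.01787542]
 [-0.99609817  0.01856635 -0.08627702]
 [ 0.08591378 -0.0195468  -0.99611081]] [ -48.06043077  497.34674365 1094.2726804 ]
```

View pics/top0.png

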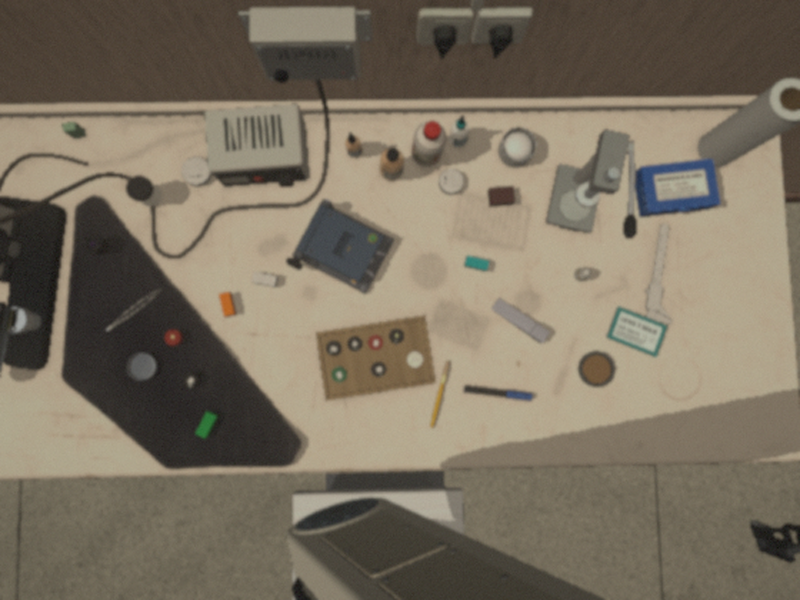

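View pics/side0.png

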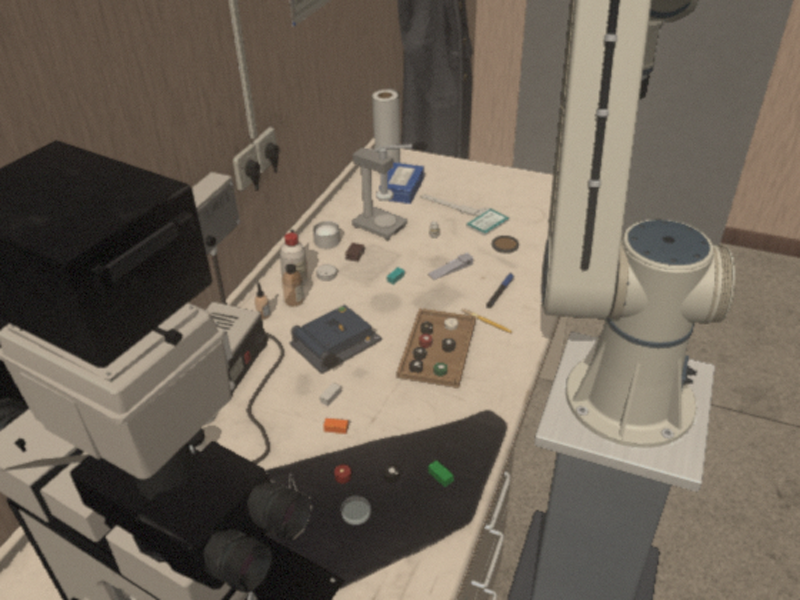

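The top view shows the fixture at about (345,245), the coupon at (265,279) and the wedge at (522,320). The side view shows the same three at (336,337), (331,393) and (452,266). I'll zoom in on these.

Run:
```python
import cv2,pickle
t=pickle.load(open("top.pkl","rb"))["img"];s=pickle.load(open("side.pkl","rb"))["img"]
# top crop x150..400,y130..250 (orig)
a=cv2.resize(t[135:250,150:290],None,fx=5.6,fy=5.2,interpolation=cv2.INTER_CUBIC)
cv2.imwrite("pics/topz.png",cv2.resize(t[135:240,150:290],(800,600),interpolation=cv2.INTER_CUBIC))
b=cv2.resize(s[205:295,195:285],(540,540),interpolation=cv2.INTER_CUBIC)
cv2.imwrite("pics/sidez.png",b)
cv2.imwrite("pics/wz.png",cv2.hconcat([cv2.resize(t[200:250,335:395],(400*1,333)),cv2.resize(s[165:215,290:350],(400,333))]))
```

```text
(no output)
```

View pics/topz.png

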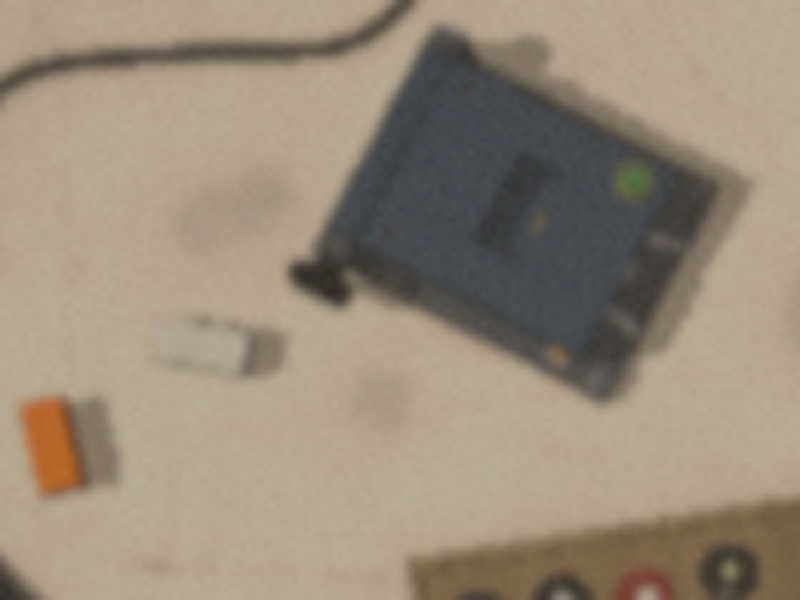

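View pics/sidez.png

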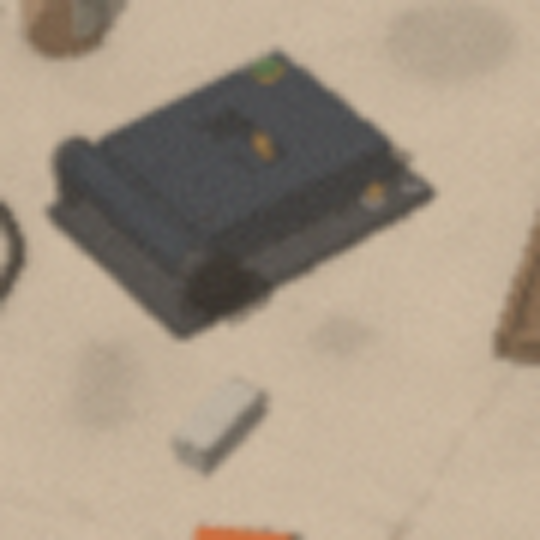

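View pics/wz.png

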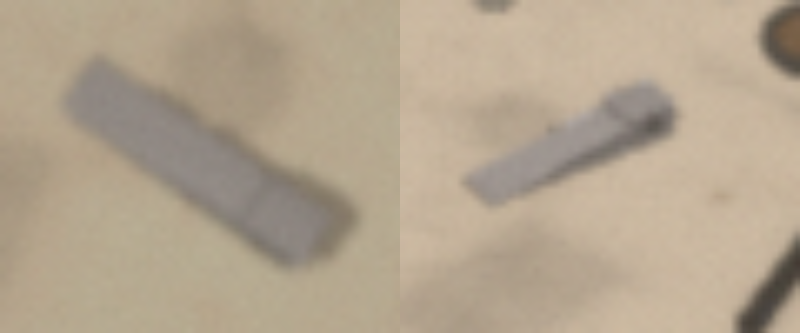

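Zoomed in, the top crop shows the fixture's -x corners at (605,400) and (715,183), with the knob on the +y side at (320,280). The pocket centre is near (515,202) and the coupon is centred near (203,347). In the side crop the slab corners are (180,337), (50,212) and (435,193). The wedge's tip points up and left in the top view. Next I'll fit planar poses from silhouettes in the B/R channel, which shadows don't affect.

```bash
cat > fit.py <<'E'
import numpy as np,cv2,pickle
from scipy.optimize import least_squares
from scipy.ndimage import map_coordinates
def load(n): return pickle.load(open(n+".pkl","rb"))
def proj(f,X):
    c=np.asarray(X)@f["R"].T+f["t"]; return c[:,:2]/c[:,2:]*f["fx"]+[f["cx"],f["cy"]]
def unproj(f,uv,z):
    d=np.array([(uv[0]-f["cx"])/f["fx"],(uv[1]-f["cy"])/f["fy"],1])@f["R"]; C=-f["R"].T@f["t"]
    return C+d*(z-C[2])/d[2]
def ratio(f):
    g=cv2.GaussianBlur(f["img"].astype(float),(0,0),.8); return g[...,0]/(g[...,2]+8)
def world(p,X):
    c,s=np.cos(p[2]),np.sin(p[2]); return np.asarray(X)@np.array([[c,s,0],[-s,c,0],[0,0,1]])+[p[0],p[1],0]
def box(a,b,c,h): return [[x,y,z] for x in(-a/2,a/2) for y in(-b/2,b/2) for z in (0,h)]
wedge=[[x,y,z] for y in(-13,13) for x,z in((-15,0),(-15,22),(15,22),(100,0),(100,3))]
def edges(f,V,p):  # silhouette segments as 3D pairs
    V=np.asarray(V,float);h=cv2.convexHull(proj(f,world(p,V)).astype(np.float32),returnPoints=False).ravel()
    return [(V[h[i]],V[h[i-1]]) for i in range(len(h))]
def fit(V,p0,fs,keep=lambda n,X:True,w=4,it=8):
    p=np.array(p0,float);imgs={n:ratio(f) for n,f in fs.items()}
    for k in range(it):
        obs=[]
        ww=w if k<3 else 2.2
        for n,f in fs.items():
            cen=proj(f,world(p,V)).mean(0)
            for a,b in edges(f,V,p):
                for s in np.linspace(.08,.92,15):
                    X=a+(b-a)*s
                    if not keep(n,X): continue
                    q=proj(f,world(p,[X,a,b])); d=q[2]-q[1]
                    if np.hypot(*d)<3: continue
                    nn=np.array([-d[1],d[0]])/np.hypot(*d)
                    if nn@(q[0]-cen)<0: nn=-nn
                    t=np.arange(-ww,ww+.01,.2);P=q[0]+t[:,None]*nn
                    g=-np.gradient(map_coordinates(imgs[n],[P[:,1],P[:,0]],order=1))
                    g=np.clip(g,0,None)**2
                    if g.max()<1e-5: continue
                    m=abs(t-t[g.argmax()])<1.2
                    obs.append((f,X,q[0]+nn*(g[m]@t[m]/g[m].sum()),nn))
        res=lambda p:np.array([(proj(f,world(p,[X]))[0]-o)@nn for f,X,o,nn in obs])
        p=least_squares(res,p,loss="soft_l1",f_scale=.4,x_scale=[1,1,.02]).x
    return p,np.sqrt(np.mean(res(p)**2)),len(obs)
E
python3 - <<'E'
from fit import *
T,S=load("top"),load("side")
tz=lambda u,v:((u+.5)/5.714-.5+150,(v+.5)/5.714-.5+135)
c0=unproj(T,tz(203,347),18);a=unproj(T,tz(156,342),18);b=unproj(T,tz(246,352),18)
cy=np.arctan2(*(a-b)[[1,0]])-np.pi/2
A=unproj(T,tz(605,400),5);B=unproj(T,tz(715,183),5)
yd=(A-B)/np.linalg.norm(A-B);yaw=np.arctan2(yd[1],yd[0])-np.pi/2
o=(A+B)/2+80*np.array([np.cos(yaw),np.sin(yaw),0])
print("init",c0,cy,o,yaw, np.linalg.norm(A-B))
wz=lambda u,v:((u+.5)/6.667-.5+335,(v+.5)/6.667-.5+200)
h=unproj(T,wz(290,220),22);tip=unproj(T,wz(85,85),3);wy=np.arctan2(*(tip-h)[[1,0]]);print("w",h,tip,wy)
for nm,fs in(("both",{"top":T,"side":S}),("top",{"top":T}),("side",{"side":S})):
    print(nm,"coupon",fit(box(20,44,0,18),[*c0[:2],cy],fs))
    print(nm,"wedge",fit(wedge,[*h[:2],wy],fs))
    k=lambda n,X:(X[0]<15 if n=="top" else (X[0]>79 or (X[1]>59 and (X[0]<-0 ))))
    print(nm,"base",fit(box(160,120,0,10),[*o[:2],yaw],fs,k))
p=fit(box(160,120,0,10),[*o[:2],yaw],{"top":T,"side":S},k)[0]
# pocket
for n,f in(("top",T),("side",S)):
  c,s=np.cos(.035),np.sin(.035)
  for y in(-24,24):
    for x in(-78.5,-55.5):
      X=[62+x*c-12*s*-1*-1 if 0 else 62+x*c-12*s, y, 36+x*s*1+12*c]  # free edge (x<0) down
      q=proj(f,world(p,[X]))[0]; print(n,x,y,q, (q-[150,135])*5.714 if n=="top" else (q-[195,205])*6)
E
```

```text
init [551.51310325 207.07325385  18.        ] -0.12955801169100734 [613.55358462  61.8539921    5.        ] 1.0892004963622184 117.83556687379398
w [ 440.62044282 -311.27500563   22.        ] [ 498.54085987 -233.38904349    3.        ] 0.9313673105030553
both coupon (array([ 5.52235099e+02,  2.09961059e+02, -1.48268468e-01]), np.float64(0.48623374329601343), 72)
both wedge (array([ 440.13163685, -310.13809724,    0.92791499]), np.float64(0.545073986473548), 165)
both base (array([615.71589828,  57.85608712,   1.02183948]), np.float64(1.3249639732830696), 54)
top coupon (array([ 5.52915184e+02,  2.10349583e+02, -1.66313945e-01]), np.float64(0.2921635225333899), 34)
top wedge (array([ 439.98243637, -310.25937468,    0.92549185]), np.float64(0.403526311938429), 75)
top base (array([612.28324183,  63.31920338,   1.07094017]), np.float64(1.0454296290143146), 32)
side coupon (array([ 5.52039355e+02,  2.09410472e+02, -1.09975444e-01]), np.float64(0.5283823678065867), 37)
side wedge (array([ 440.4543852 , -309.77555985,    0.93605165]), np.float64(0.6283832948322777), 90)
side base (array([616.39852678,  51.12970678,   1.06940088]), np.float64(0.18488141728832536), 22)
top -78.5 -24 [249.38303968 164.50175144] [567.8746887  168.57300775]
top -55.5 -24 [241.92226675 160.11334157] [525.24383219 143.49763375]
top -78.5 24 [240.12294359 179.88805808] [514.96249966 256.49036387]
top -55.5 24 [232.63364552 175.4858011 ] [472.16865052 231.33586746]
side -78.5 -24 [233.2181345 221.6749056] [229.308807   100.04943357]
side -55.5 -24 [226.87343357 224.47534349] [191.2406014  116.85206094]
side -78.5 24 [241.8154227  229.82661206] [280.89253618 148.95967236]
side -55.5 24 [235.40812925 232.73710378] [242.44877552 166.42262268]
```

```bash
cat >> fit.py <<'E'
K=8
def tilt(X,a=.035):
    X=np.asarray(X,float);c,s=np.cos(a),np.sin(a)
    return np.c_[62+X[:,0]*c-X[:,2]*s,X[:,1],36+X[:,0]*s+X[:,2]*c]
slab=np.array(box(160,120,0,10),float)
def cub(x0,x1,y0,y1,z0,z1): return np.array([[x,y,z] for x in(x0,x1) for y in(y0,y1) for z in(z0,z1)],float)
plate=tilt(cub(-124,-10,-48,48,-12,12)); hinge=cub(46,78,-64,64,0,52); knob=cub(40,84,55,100,0,60)
def fill(m,f,p,V,roi):
    q=proj(f,world(p,V))-roi[:2]+.5
    h=cv2.convexHull(q.astype(np.float32)); cv2.fillConvexPoly(m,np.round(h*K*16).astype(np.int32),1,shift=4)
def basefit(fs,p0,rois):
    from scipy.optimize import minimize
    D=[]
    for n,f in fs.items():
        x,y,w,h=rois[n];R=ratio(f)[y:y+h,x:x+w];lo,hi=np.percentile(R,15),np.percentile(R,90)
        ob=np.clip((R-lo)/(hi-lo),0,1)
        ig=np.zeros((h*K,w*K),np.uint8);[fill(ig,f,p0,v,rois[n]) for v in(hinge,knob)]
        ig=cv2.dilate(cv2.resize(ig,(w,h),interpolation=cv2.INTER_AREA),np.ones((3,3)))
        D.append((f,rois[n],ob,ig==0))
    def cost(p):
        e=0
        for f,roi,ob,ok in D:
            m=np.zeros((roi[3]*K,roi[2]*K),np.uint8);fill(m,f,p,slab,roi);fill(m,f,p,plate,roi)
            m=cv2.GaussianBlur(cv2.resize(m.astype(np.float32),(roi[2],roi[3]),interpolation=cv2.INTER_AREA),(0,0),1.0)
            e+=np.minimum((m-ob)[ok]**2,.4).sum()
        return e
    best=min((minimize(cost,p0,method="Nelder-Mead",options=dict(initial_simplex=np.array(p0)+np.array([[0,0,0],[d,0,0],[0,d,0],[0,0,.01*d]]),xatol=.01,fatol=.01)) for d in(3,-3,6)),key=lambda r:r.fun)
    return best.x,best.fun
ROI={"top":(200,136,84,70),"side":(197,206,76,60)}
E
python3 - <<'E'
from fit import *
T,S=load("top"),load("side");p0=[614,60,1.07]
for fs in({"top":T},{"side":S},{"top":T,"side":S}):
    p,e=basefit(fs,p0,ROI);print(list(fs),p,e)
out=[]
for n,f in(("top",T),("side",S)):
    x,y,w,h=ROI[n];R=ratio(f)[y:y+h,x:x+w]
    im=cv2.resize(f["img"][y:y+h,x:x+w],None,fx=K,fy=K,interpolation=cv2.INTER_CUBIC)
    im=cv2.convertScaleAbs(im,alpha=1.5)
    for V,c in((slab,(0,255,255)),(plate,(0,0,255)),(tilt(cub(-78.5,-55.5,-24,24,12,12)),(255,0,255))):
        q=cv2.convexHull(((proj(f,world(p,V))-[x,y]+.5)*K).astype(np.float32)).astype(int);cv2.polylines(im,[q],True,c,1)
    im=cv2.resize(im,None,fx=.65,fy=.65,interpolation=cv2.INTER_AREA); out.append(im)
H=max(i.shape[0] for i in out);o=cv2.hconcat([cv2.copyMakeBorder(i,0,H-i.shape[0],0,0,0) for i in out]);o=cv2.resize(o,(800,int(800*H/o.shape[1])));cv2.imwrite("pics/base1.png",o)
E
```

```text
['top'] [617.85036522  76.10216598   1.05022768] 196.1391779305193
['side'] [620.45752307  58.4637427    1.14850659] 150.57282121234095
['top', 'side'] [621.41997561  66.36856144   1.17096028] 396.95915392449405
```

View pics/base1.png

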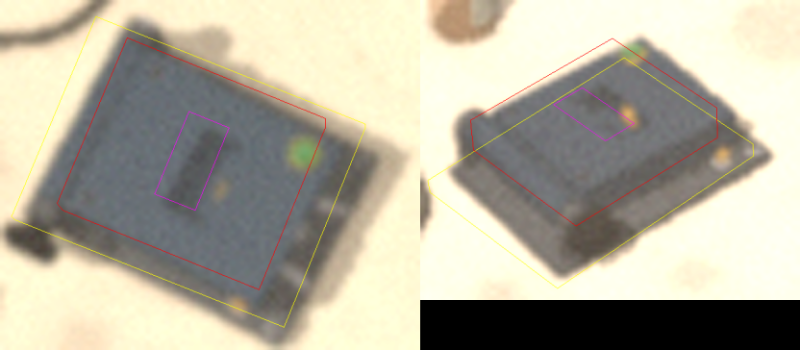

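The overlay is off: this mask fit is poor, but the corners show clearly. In the top half the slab corners are (278,345) and (378,155), and the pocket centre is about (196,171). In the side half they are (562,278), (452,172) and (770,153), with a plate corner at (640,40). I'll start from these corners and refine the fit on grey-level edges.

```bash
cat > basepose.py <<'E'
from fit import *
import fit as F
T,S=load("top"),load("side")
tu=lambda u,v:np.array([200+u/5-.5,136+v/5-.5]); su=lambda u,v:np.array([197+(u-420)/5-.5,206+v/5-.5])
pk=tilt([[-67,0,12]])[0];c1,c2=tilt([[-124,-48,12],[-124,48,12]])
O=[(T,[-80,60,5],tu(278,345)),(T,[-80,-60,3],tu(378,155)),(T,pk,tu(196,171)),
 (S,[80,60,0],su(562,278)),(S,[80,-60,8],su(452,172)),(S,[-80,60,8],su(770,153)),(S,c1,su(640,40)),(S,c2,su(737,118))]
def go(O,p0=[614,60,1.07],pr=False):
    f=lambda p:np.concatenate([proj(f,world(p,[X]))[0]-o for f,X,o in O])
    r=least_squares(f,p0,loss="soft_l1",f_scale=1,x_scale=[1,1,.02]);
    print(r.x,np.round(f(r.x).reshape(-1,2),1).tolist());return r.x
if __name__=="__main__":
    p=go(O);pt=go(O[:3]);ps=go(O[3:])
    F.ratio=lambda f:-cv2.GaussianBlur(f["img"].astype(float),(0,0),.8).mean(2)/100
    k=lambda n,X:(X[0]<40 if n=="top" else ((X[0]>79 and abs(X[1])<50) or (X[1]>59 and X[0]<10)))
    for nm,fs in(("both",{"top":T,"side":S}),("top",{"top":T}),("side",{"side":S})):
        print(nm,fit(slab,p,fs,k,w=3))
    q=fit(slab,p,{"top":T,"side":S},k,w=3)[0]
    print("pocket top",unproj(T,tu(196,171),pk[2]),"pred",world(q,[pk]))
E
python3 basepose.py
```

```text
[612.71543975  61.60503345   1.08724606] [[0.2, 0.8], [-0.1, 0.3], [1.0, 1.3], [-0.4, 1.4], [-1.5, -0.1], [0.1, 0.2], [-0.4, -0.4], [-0.7, -1.0]]
[615.44575244  62.209329     1.07593082] [[-0.4, -0.0], [-0.3, -0.3], [0.7, 0.3]]
[611.13678997  60.8607827    1.08040084] [[0.0, 1.4], [-0.9, -0.2], [0.6, 0.3], [0.3, -0.4], [-0.2, -0.9]]
both (array([612.13336682,  58.76813004,   1.08624517]), np.float64(0.4213851784437514), 61)
top (array([612.39399691,  59.28108681,   1.08494005]), np.float64(0.521185569870597), 39)
side (array([612.37220442,  58.04531896,   1.07293054]), np.float64(0.0920135359604118), 22)
pocket top [613.77425322  59.41767182  45.64812949] pred [[609.62782366  54.00844374  45.64812949]]
```

The fits agree: coupon (552.4, 210, -0.15), wedge (440.1, -310.1, 0.928) and base about (612.3, 59, 1.083). The pocket's visible dark patch is only the shadowed half beside its +x wall. I'm starting to move now.

```bash
cat > d.py <<'E'
import sys,numpy as np
from rig import r
from scipy.spatial.transform import Rotation as Ro
def pose():
    s=r.sense();return s,Ro.from_euler("xyz",s["tcp_rot"]).as_matrix()
def delta(x,y,z,yaw,pitch=0):
    s,R=pose();G=(Ro.from_euler("z",yaw)*Ro.from_euler("x",np.pi)).as_matrix()
    if pitch is not None and np.ndim(pitch): G=pitch
    print("tool shift m",np.round(R.T@(np.array([x,y,z])-s["eef_pos"])/1000,4),"turn deg",np.round(np.degrees(Ro.from_matrix(R.T@G).as_rotvec()),2))
    print("pos",s["eef_pos"].round(1),"rot",s["tcp_rot"].round(4),"t",round(s["clock"],2),"F",s["contact_force"].round(1),"M",s["wrist_torque"].round(2),"open",round(s["opening"],3),"grip",round(float(s["grasp_force"]),1))
if __name__=="__main__": delta(*map(float,sys.argv[1:5]))
E
python3 -m inch '[[0,0,0,0,0,-8.4,-1],[0,0,0,0,0,-8.4,-1],[0,0,0,0,0,-8.4,-1],[0,0,0,0,0,-8.4,-1],[0,0,0,0,0,-8.4,-1],[0,0,0,0,0,-8.4,-1],[0,0,0,0,0,-8.4,-1],[0,0,0,0,0,-8.4,-1]]' 30; python3 d.py 552.4 210 120 1.42
```

```text
clock: 0.9
eef_pos: [152.0, -605.9, 247.8]
tcp_rot: [-3.141, -0.001, 1.425]
contact_force: [0.6, -0.5, -0.1]
opening: 1.002
grasp_force: 0.0
tool shift m [0.8654 0.2774 0.1285] turn deg [-0.02 -0.05  0.27]
pos [ 152.  -605.9  247.8] rot [-3.1413e+00 -8.0000e-04  1.4247e+00] t 0.9 F [ 0.6 -0.5 -0.1] M [-0.03 -0.06 -0.02] open 1.002 grip 0.0
```

```bash
python3 -m inch '[[0.036,0.0115,0,0,0,0,-1],[0.036,0.0115,0,0,0,0,-1],[0.036,0.0115,0,0,0,0,-1],[0.036,0.0115,0,0,0,0,-1],[0.036,0.0115,0,0,0,0,-1],[0.036,0.0115,0,0,0,0,-1],[0.036,0.0115,0,0,0,0,-1],[0.036,0.0115,0,0,0,0,-1]]' |head -2
python3 -m inch '[[0.036,0.0115,0,0,0,0,-1],[0.036,0.0115,0,0,0,0,-1],[0.036,0.0115,0,0,0,0,-1],[0.036,0.0115,0,0,0,0,-1],[0.036,0.0115,0,0,0,0,-1],[0.036,0.0115,0,0,0,0,-1],[0.036,0.0115,0,0,0,0,-1],[0.036,0.0115,0,0,0,0,-1]]' |head -2
python3 d.py 552.4 210 90 1.42
```

```text
clock: 1.7
eef_pos: [286.9, -334.0, 248.1]
clock: 2.5
eef_pos: [421.5, -63.2, 248.2]
tool shift m [0.2899 0.088  0.1582] turn deg [-0.    0.   -0.07]
pos [421.5 -63.2 248.2] rot [-3.1415  0.      1.4187] t 2.5 F [ 0.8 -0.2 -0.7] M [-0.   -0.02  0.02] open 1.003 grip 0.0
```

```bash
python3 -m inch '[[0.041,0.0125,0.015,0,0,0,-0.2],[0.041,0.0125,0.02,0,0,0,-0.2],[0.041,0.0125,0.02,0,0,0,-0.2],[0.041,0.0125,0.02,0,0,0,-0.2],[0.041,0.0125,0.02,0,0,0,-0.2],[0.041,0.0125,0.02,0,0,0,-0.2],[0.041,0.0125,0.02,0,0,0,-0.2],[0,0,0.02,0,0,0,-0.2]]' |head -2
python3 -m inch '[[0,0,0,0,0,0,-0.2],[0,0,0,0,0,0,-0.2]]' |head -2
python3 d.py 552.4 210 26 1.42
python3 - <<'E'
from rig import eyes
import pickle
for n in("side","top"): pickle.dump(eyes.grab_frame(n),open(n+"1.pkl","wb"))
E
```

```text
clock: 3.3
eef_pos: [553.7, 210.2, 92.4]
clock: 3.5
eef_pos: [550.4, 205.2, 93.0]
tool shift m [0.0051 0.0013 0.067 ] turn deg [-0.1   0.06 -0.07]
pos [550.4 205.2  93. ] rot [-3.1399e+00  1.1000e-03  1.4188e+00] t 3.5 F [ 0.8 -0.6  0.2] M [-0.04  0.02  0.01] open 0.602 grip 0.0
```

```bash
python3 -m inch '[[0.005,0.0013,0.015,0,0,0,-0.2],[0,0,0.02,0,0,0,-0.2],[0,0,0.02,0,0,0,-0.2],[0,0,0.011,0,0,0,-0.2],[0,0,0,0,0,0,-0.2],[0,0,0,0,0,0,-0.2]]'
python3 d.py 552.4 210 26 1.42; python3 -m inch '[[0,0,0,0,0,0,0.2],[0,0,0,0,0,0,0.8],[0,0,0,0,0,0,1],[0,0,0,0,0,0,1],[0,0,0,0,0,0,1],[0,0,0,0,0,0,1]]' 30
python3 d.py 552.4 210 26 1.42
```

```text
clock: 4.2
eef_pos: [553.5, 210.4, 27.6]
tcp_rot: [3.141, -0.0, 1.418]
contact_force: [-0.0, 0.9, 0.1]
opening: 0.6
grasp_force: 0.0
tool shift m [-0.0006 -0.0011  0.0016] turn deg [ 0.01 -0.01 -0.09]
pos [553.5 210.4  27.6] rot [ 3.1414e+00 -1.0000e-04  1.4184e+00] t 4.2 F [-0.   0.9  0.1] M [-0.04  0.03  0.06] open 0.6 grip 0.0
clock: 4.8
eef_pos: [553.9, 210.7, 28.3]
tcp_rot: [3.14, -0.001, 1.419]
contact_force: [-0.3, -1.4, 5.4]
opening: 0.222
grasp_force: 29.8
tool shift m [-0.0009 -0.0014  0.0023] turn deg [ 0.08 -0.04 -0.08]
pos [553.9 210.7  28.3] rot [ 3.1403e+00 -7.0000e-04  1.4187e+00] t 4.8 F [-0.3 -1.4  5.4] M [-0.13  0.2  -0.03] open 0.222 grip 29.8
```

```bash
cat > ins.py <<'E'
import sys
from d import *
BASE=np.array([612.3,59.0]);B=1.083;A=.035
def plateR(a=A):
    return (Ro.from_euler("z",B)*Ro.from_euler("y",-a)).as_matrix()  # columns: plate axes
def target(px,py,pz,a=A):  # TCP at plate-frame point (mm), tool y=+xp, z=-zp
    P=plateR(a);h=np.array([*(BASE+62*np.array([np.cos(B),np.sin(B)])),36.])
    G=np.c_[P[:,1],P[:,0],-P[:,2]]
    return h+P@[px,py,pz],G
def loc(a=A):
    s,_=pose();P=plateR(a);h=np.array([*(BASE+62*np.array([np.cos(B),np.sin(B)])),36.]);return P.T@(s["eef_pos"]-h)
if __name__=="__main__":
    X,G=target(*map(float,sys.argv[1:4]));print("target",X.round(1),"now in plate frame",loc().round(2));delta(*X,0,G)
E
python3 -m inch '[[0,0,-0.02,0,0,0,1],[0,0,-0.035,0,0,0,1],[0,0,-0.04,0,0,0,1],[0,0,-0.02,0,0,0,1],[0,0,0,0,0,0,1]]'
python3 -m inch '[[0,0,0,0,0,-8.4,1],[0,0,0,0,0,-8.4,1],[0,0,0,0,0,-8.4,1],[0,0,0,0,0,-8.4,1],[0,0,0,0,0,-8.4,1],[0,0,0,0,0,-8.4,1],[0,0,0,0,0,-8.4,1],[0,0,0,0,0,-8.4,1]]' 30
python3 ins.py -67 0 60
```

```text
clock: 5.3
eef_pos: [555.3, 211.2, 145.9]
tcp_rot: [3.136, -0.003, 1.419]
contact_force: [0.5, 0.0, -0.4]
opening: 0.215
grasp_force: 29.7
clock: 6.1
eef_pos: [552.5, 210.2, 141.0]
tcp_rot: [-3.14, -0.001, 2.598]
contact_force: [0.3, -0.7, -0.3]
opening: 0.222
grasp_force: 29.7
target [609.   52.8  93.6] now in plate frame [ 47.16 123.63 103.44]
tool shift m [-0.1298 -0.1054  0.0474] turn deg [-2.08 -0.01 -3.22]
pos [552.5 210.2 141. ] rot [-3.1402e+00 -1.1000e-03  2.5976e+00] t 6.1 F [ 0.3 -0.7 -0.3] M [-0.01  0.01 -0.  ] open 0.222 grip 29.7
```

```bash
python3 -m inch '[[-0.026,-0.021,0,0,0,0,1],[-0.026,-0.021,0,0,0,0,1],[-0.026,-0.021,0,0,0,0,1],[-0.026,-0.021,0.01,0,0,0,1],[-0.026,-0.021,0.01,0,0,0,1],[0,0,0.02,-2.08,0,-3.22,1],[0,0,0,0,0,0,1],[0,0,0,0,0,0,1]]' |head -3
python3 ins.py -67 0 55
```

```text
clock: 6.9
eef_pos: [608.2, 52.9, 101.5]
tcp_rot: [3.107, -0.001, 2.646]
target [609.1  52.9  88.6] now in plate frame [-67.     0.72  67.85]
tool shift m [-0.0007  0.      0.0129] turn deg [-0.03 -0.05 -0.47]
pos [608.2  52.9 101.5] rot [ 3.1072e+00 -1.1000e-03  2.6457e+00] t 6.9 F [0.6 0.2 0.2] M [-0.05  0.    0.02] open 0.219 grip 29.6
```

```bash
python3 -m inch '[[-0.0005,0,0.01,0,0,-0.45,1],[0,0,0.01,0,0,0,1],[0,0,0,0,0,0,1],[0,0,0,0,0,0,1]]' |head -3
python3 ins.py -67 0 48
python3 - <<'E'
from rig import eyes
import pickle
from fit import *
im=[]
for n in("side","top"):
    f=eyes.grab_frame(n);pickle.dump(f,open(n+"2.pkl","wb"))
    x,y=(200,196) if n=="side" else (200,136)
    im.append(cv2.convertScaleAbs(cv2.resize(f["img"][y:y+70,x:x+66],(396,420),interpolation=cv2.INTER_CUBIC),alpha=1.4))
cv2.imwrite("pics/h2.png",cv2.hconcat(im))
E
```

```text
clock: 7.3
eef_pos: [609.8, 53.8, 82.0]
tcp_rot: [3.106, 0.001, 2.656]
target [609.2  53.1  81.6] now in plate frame [-66.14  -0.2   48.34]
tool shift m [ 0.0002 -0.0009  0.0003] turn deg [0.05 0.04 0.13]
pos [609.8  53.8  82. ] rot [3.1058e+00 7.0000e-04 2.6560e+00] t 7.3 F [ 0.8  0.  -0.6] M [-0.02 -0.05  0.04] open 0.221 grip 29.6
```

View pics/h2.png

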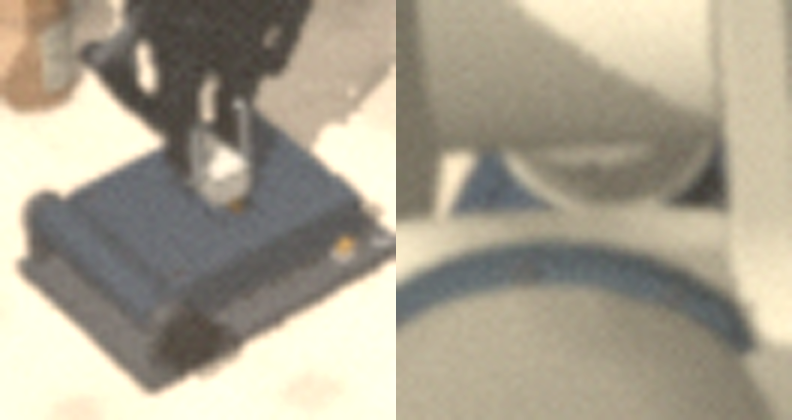

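The side view shows the gripped bar above the pocket at about (222,190), with the brass spot at (235,207) just below it. The arm hides the top view. I'll triangulate the brass spot, which is probably the pin nose, from the first pictures and use it to check the pocket position.

Run:
```python
from fit import *
from ins import plateR,BASE,B
P=plateR();h=np.array([*(BASE+62*np.array([np.cos(B),np.sin(B)])),36.])
def cent(f,x,y,hw,lo,hi):
    a=f["img"][y-hw:y+hw+1,x-hw:x+hw+1].astype(float)
    w=np.clip(a[...,2]-a[...,0]-lo,0,None); v,u=np.mgrid[-hw:hw+1,-hw:hw+1]
    print(np.round(a[...,2]-a[...,0]).astype(int).max()); return x+(w*u).sum()/w.sum(),y+(w*v).sum()/w.sum()
T,S=load("top"),load("side")
ut=cent(T,243,173,3,15,0);us=cent(S,238,228,3,15,0);print(ut,us)
f=lambda X:np.r_[proj(T,[X])[0]-ut,proj(S,[X])[0]-us]
r=least_squares(f,[610,50,45]);print("brass",r.x.round(1),"plate frame",(P.T@(r.x-h)).round(1),"res",r.fun.round(2))
for n,F,u in(("t",T,ut),("s",S,us)):
  for z in(12,1):
    # intersect with plate plane z
    d=np.array([(u[0]-F["cx"])/F["fx"],(u[1]-F["cy"])/F["fy"],1])@F["R"];C=-F["R"].T@F["t"]
    c=P.T@(C-h);dd=P.T@d;print(n,z,(c+dd*(z-c[2])/dd[2]).round(1))
# bubble & rest screws similarly: green bubble
g=lambda f,x,y:None
# fit held coupon in side2
S2=load("side2")
from d import pose
s,R=pose();print(s["eef_pos"].round(1))
V=np.array([[x,y,z] for x in(-10,10) for y in(-22,22) for z in(10,28)],float) # coupon in tool: x_c=tool y, y_c=tool x
for dx in(0,):
    X=s["eef_pos"]+np.c_[V[:,1],V[:,0],V[:,2]]@R.T
    print(np.round((proj(S2,X)-[200,196])*6).astype(int).tolist())
pk=np.array([[x,y,12] for x in(-78.5,-55.5) for y in(-24,24)],float)
print("pocket",np.round((proj(S2,h+pk@P.T)-[200,196])*6).astype(int).tolist())
im=cv2.convertScaleAbs(cv2.resize(S2["img"][210:240,215:255],(800,600),interpolation=cv2.INTER_CUBIC),alpha=1.4)
dr=lambda X,c:[cv2.circle(im,tuple(int(v) for v in (q-[215,210]+.5)*20),4,c,-1) for q in proj(S2,X)]
dr(X,(0,0,255));dr(h+pk@P.T,(255,0,255));cv2.imwrite("pics/h2z.png",im)
```

```text
19
72
(np.float64(243.8), np.float64(173.6)) (np.float64(238.29928741092635), np.float64(228.7624703087886))
brass [604.2  46.5  36.4] plate frame [-76.8   1.3   3.1] res [ 0.08  0.21 -0.26 -0.04]
t 12 [-77.4   2.   12. ]
t 1 [-76.1   0.6   1. ]
s 12 [-71.2  10.7  12. ]
s 1 [-78.7  -0.1   1. ]
[610.2  53.6  82.5]
[[196, 119], [198, 147], [248, 162], [250, 190], [164, 135], [166, 163], [216, 178], [218, 206]]
pocket [[201, 157], [257, 204], [164, 175], [220, 223]]
```

View pics/h2z.png

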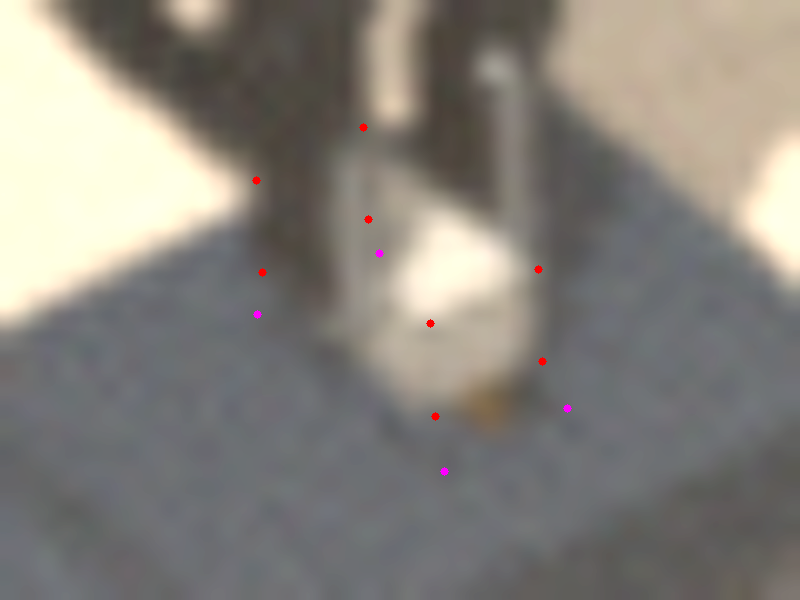

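The triangulated brass nose sits at (-76.8, 1.3, 3.1) in the plate frame. That matches the pin, so the pocket position is good to about 1 mm. The bar in the side view also matches its predicted corners, so I'll lower it and watch the force.

```bash
python3 -m inch '[[0.0007,-0.0008,0.002,0,0,0,1],[0,0,0.002,0,0,0,1],[0,0,0.002,0,0,0,1],[0,0,0,0,0,0,1]]' |sed -n 4p; python3 ins.py -67 0.5 37
python3 -m inch '[[0,0,0.002,0,0,0,1],[0,0,0.002,0,0,0,1],[0,0,0,0,0,0,1]]' |sed -n 4p; python3 ins.py -67 0.5 37
```

```text
contact_force: [0.2, -0.7, -0.7]
target [608.9  53.7  70.6] now in plate frame [-67.39   0.2   42.33]
tool shift m [0.0003 0.0004 0.0053] turn deg [0.06 0.05 0.09]
pos [608.9  53.1  75.9] rot [3.1056e+00 9.0000e-04 2.6554e+00] t 7.8 F [ 0.2 -0.7 -0.7] M [ 0.01 -0.06 -0.03] open 0.218 grip 29.6
contact_force: [-3.1, 0.0, 7.4]
target [608.9  53.7  70.6] now in plate frame [-67.21   0.07  39.11]
tool shift m [0.0004 0.0002 0.0021] turn deg [0.07 0.07 0.1 ]
pos [609.2  53.3  72.7] rot [3.1054e+00 1.2000e-03 2.6556e+00] t 8.1 F [-3.1  0.   7.4] M [-0.13  0.43 -0.01] open 0.223 grip 30.8
```

The bar landed on the rim. The force and moment suggest the contact is at the pocket's -y end, so I'll ease up, shift +y by 1.3 mm and try again.

```bash
python3 -m inch '[[0,0,-0.0025,0,0,0,1],[0.0013,0.0004,0,0,0,0,1],[0,0,0.0015,0,0,0,1],[0,0,0.0015,0,0,0,1],[0,0,0.001,0,0,0,1],[0,0,0,0,0,0,1]]' |sed -n 4p; python3 ins.py -67 0.5 37
```

```text
contact_force: [-0.5, 0.4, -0.4]
target [608.9  53.7  70.6] now in plate frame [-66.9    1.51  36.8 ]
tool shift m [-0.001  -0.0001 -0.0002] turn deg [0.06 0.04 0.1 ]
pos [608.1  54.3  70.4] rot [3.1056e+00 8.0000e-04 2.6555e+00] t 8.7 F [-0.5  0.4 -0.4] M [ 0.01 -0.01  0.03] open 0.22 grip 29.8
```

It's in, 3 mm below the face with no force. I'll keep going down to the pin.

```bash
python3 -m inch '[[0,0,0.0015,0,0,0,1],[0,0,0.0015,0,0,0,1],[0,0,0,0,0,0,1]]' |sed -n 4p; python3 ins.py -67 1.5 31
python3 -m inch '[[0,0,0.001,0,0,0,1],[0,0,0.001,0,0,0,1],[0,0,0,0,0,0,1]]' |sed -n 4p; python3 ins.py -67 1.5 31
```

```text
contact_force: [0.3, 1.7, -0.9]
target [608.1  54.4  64.6] now in plate frame [-66.56   1.22  34.07]
tool shift m [ 0.0003 -0.0004  0.0031] turn deg [0.1  0.09 0.1 ]
pos [608.5  54.5  67.7] rot [3.1049e+00 1.6000e-03 2.6554e+00] t 9.0 F [ 0.3  1.7 -0.9] M [ 0.24 -0.17  0.02] open 0.218 grip 29.8
contact_force: [1.4, 2.5, 0.7]
target [608.1  54.4  64.6] now in plate frame [-66.59   1.12  32.18]
tool shift m [ 0.0004 -0.0004  0.0012] turn deg [0.09 0.1  0.11]
pos [608.6  54.5  65.8] rot [3.1050e+00 1.8000e-03 2.6556e+00] t 9.3 F [1.4 2.5 0.7] M [ 0.22 -0.31 -0.03] open 0.219 grip 29.9
```

```bash
python3 -m inch '[[0,0,0.001,0,0,0,1],[0,0,0.0005,0,0,0,1],[0,0,0,0,0,0,1]]' |sed -n 4p; python3 ins.py -67 1.5 31
python3 -m inch '[[0,0,0,0,0,0,0.4],[0,0,0,0,0,0,0.2],[0,0,0,0,0,0,0.2],[0,0,0,0,0,0,0.2]]'; python3 ins.py -67 0.5 60
```

```text
contact_force: [1.8, 1.7, 0.8]
target [608.1  54.4  64.6] now in plate frame [-66.72   1.3   30.6 ]
tool shift m [ 0.0002 -0.0003 -0.0004] turn deg [0.08 0.08 0.1 ]
pos [608.5  54.5  64.2] rot [3.1052e+00 1.4000e-03 2.6556e+00] t 9.6 F [1.8 1.7 0.8] M [ 0.25 -0.24 -0.01] open 0.22 grip 29.9
clock: 10.0
eef_pos: [608.1, 54.4, 64.2]
tcp_rot: [3.106, 0.001, 2.656]
contact_force: [0.2, -0.6, -0.1]
opening: 0.4
grasp_force: 0.0
target [608.6  53.   93.6] now in plate frame [-67.03   1.5   30.51]
tool shift m [-0.001   0.0001 -0.0295] turn deg [0.05 0.05 0.1 ]
pos [608.1  54.4  64.2] rot [3.1057e+00 9.0000e-04 2.6555e+00] t 10.0 F [ 0.2 -0.6 -0.1] M [ 0.02 -0.    0.01] open 0.4 grip 0.0
```

```bash
python3 -m inch '[[0,0,-0.01,0,0,0,0.2],[0,0,-0.02,0,0,0,0.2],[-0.001,0,0,0,0,0,1],[0,0,0,0,0,0,1],[0,0,0,0,0,0,1],[0,0,0,0,0,0,1],[0,0,0,0,0,0,1]]'|sed -n '2p;4,5p'; python3 ins.py -67 0.5 40
python3 - <<'E'
from rig import eyes
from fit import *
f=eyes.grab_frame("side");pickle.dump(f,open("side3.pkl","wb"))
cv2.imwrite("pics/h3.png",cv2.convertScaleAbs(cv2.resize(f["img"][200:245,205:265],(800,600),interpolation=cv2.INTER_CUBIC),alpha=1.4))
E
```

```text
eef_pos: [608.3, 53.0, 93.7]
contact_force: [-0.6, -0.4, -0.1]
opening: -0.002
target [608.9  53.6  73.6] now in plate frame [-67.06   0.72  60.05]
tool shift m [-0.0002  0.      0.0201] turn deg [0.04 0.02 0.1 ]
pos [608.3  53.   93.7] rot [3.1059e+00 4.0000e-04 2.6556e+00] t 10.7 F [-0.6 -0.4 -0.1] M [-0.03 -0.01  0.05] open -0.002 grip 0.0
```

View pics/h3.png

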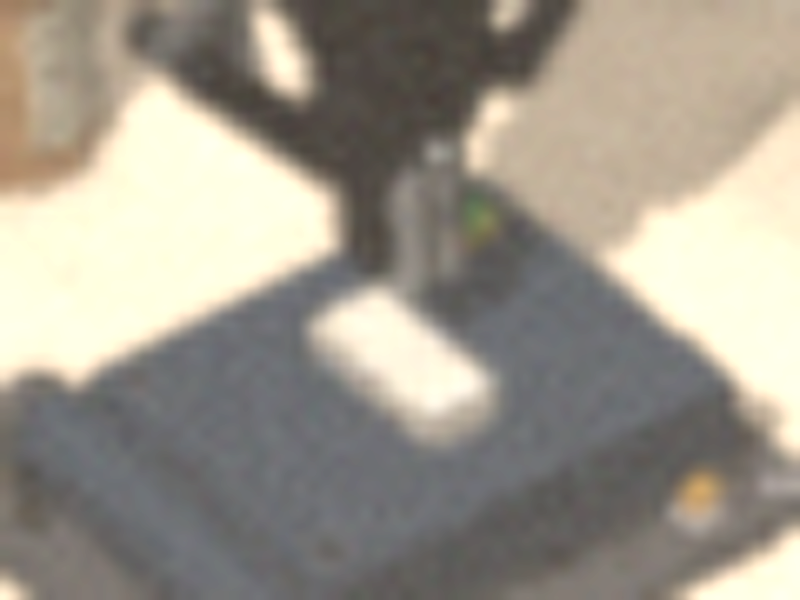

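The bar stands squarely in the pocket, centred near (405,370) and a few mm proud of the face, with the closed fingers above it. Now I'll press it home.

```bash
python3 -m inch '[[0,0,0.01,0,0,0,1],[0,0,0.01,0,0,0,1],[0,0,0,0,0,0,1]]'|sed -n '4p'; python3 ins.py -67 0.5 29
python3 -m inch '[[0,0,0.0015,0,0,0,1],[0,0,0.0015,0,0,0,1],[0,0,0.0015,0,0,0,1],[0,0,0,0,0,0,1]]'|sed -n '4p'; python3 ins.py -67 0.5 29
```

```text
contact_force: [-0.3, 0.5, 0.4]
target [609.1  54.   62.6] now in plate frame [-67.53   1.52  38.56]
tool shift m [-0.001   0.0005  0.0096] turn deg [-0.02 -0.08  0.1 ]
pos [607.8  53.7  72.2] rot [ 3.1070e+00 -1.4000e-03  2.6556e+00] t 11.05 F [-0.3  0.5  0.4] M [0.03 0.06 0.01] open 0.003 grip 0.0
contact_force: [0.5, 0.1, -0.7]
target [609.1  54.   62.6] now in plate frame [-66.74   0.26  36.19]
tool shift m [ 0.0003 -0.0003  0.0072] turn deg [0.08 0.08 0.1 ]
pos [609.3  53.9  69.8] rot [3.1052e+00 1.5000e-03 2.6556e+00] t 11.45 F [ 0.5  0.1 -0.7] M [ 0.01 -0.    0.05] open -0.002 grip 0.0
```

```bash
for i in 1 2 3; do :; done; python3 -m inch '[[0,0,0.0015,0,0,0,1],[0,0,0,0,0,0,1]]'|sed -n '4p'; python3 -m inch '[[0,0,0.0015,0,0,0,1],[0,0,0,0,0,0,1]]'|sed -n '4p'; python3 ins.py -67 0.5 29
python3 -m inch '[[0,0,0.0015,0,0,0,1],[0,0,0,0,0,0,1]]'|sed -n '4p'; python3 ins.py -67 0.5 29
```

```text
contact_force: [1.2, -0.1, 0.9]
contact_force: [0.5, 0.4, -0.1]
target [609.1  54.   62.6] now in plate frame [-66.8    0.33  33.07]
tool shift m [ 0.0002 -0.0002  0.0041] turn deg [0.07 0.07 0.1 ]
pos [609.2  53.9  66.7] rot [3.1053e+00 1.4000e-03 2.6556e+00] t 11.85 F [ 0.5  0.4 -0.1] M [ 0.06 -0.08  0.04] open -0.001 grip 0.1
contact_force: [-0.4, 0.2, 0.2]
target [609.1  54.   62.6] now in plate frame [-66.85   0.42  31.44]
tool shift m [ 0.0001 -0.0002  0.0024] turn deg [0.06 0.06 0.1 ]
pos [609.2  54.   65.1] rot [3.1055e+00 1.1000e-03 2.6556e+00] t 12.05 F [-0.4  0.2  0.2] M [-0.   -0.06 -0.01] open -0.001 grip 0.0
```

```bash
python3 -m inch '[[0,0,0.001,0,0,0,1],[0,0,0,0,0,0,1]]'|sed -n '4p'; python3 -m inch '[[0,0,0.001,0,0,0,1],[0,0,0,0,0,0,1]]'|sed -n '4p'; python3 ins.py -67 0.5 29
python3 - <<'E'
from rig import eyes
from fit import *
f=eyes.grab_frame("side");pickle.dump(f,open("side4.pkl","wb"))
cv2.imwrite("pics/h4.png",cv2.convertScaleAbs(cv2.resize(f["img"][200:245,205:265],(800,600),interpolation=cv2.INTER_CUBIC),alpha=1.4))
E
```

```text
contact_force: [-0.0, 0.4, 0.2]
contact_force: [0.8, -0.3, -0.4]
target [609.1  54.   62.6] now in plate frame [-66.86   0.4   29.5 ]
tool shift m [ 0.0001 -0.0001  0.0005] turn deg [0.07 0.06 0.1 ]
pos [609.2  54.   63.1] rot [3.1054e+00 1.1000e-03 2.6556e+00] t 12.45 F [ 0.8 -0.3 -0.4] M [-0.01 -0.02  0.04] open -0.002 grip 0.0
```

View pics/h4.png

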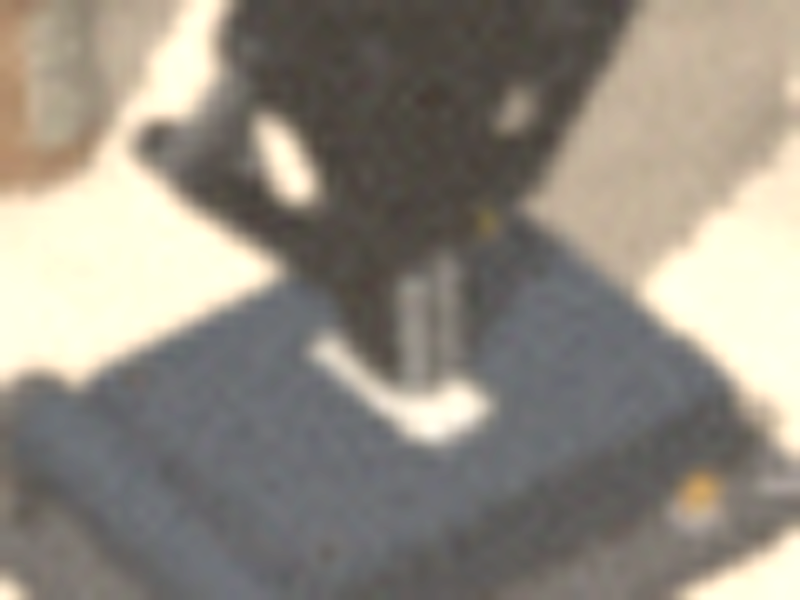

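The closed fingers are over the middle of the bar, which looks nearly down. I'll keep pressing until the force builds.

```bash
python3 -m inch '[[0,0,0.001,0,0,0,1],[0,0,0,0,0,0,1]]'|sed -n '4p'; python3 -m inch '[[0,0,0.001,0,0,0,1],[0,0,0,0,0,0,1]]'|sed -n '4p'; python3 ins.py -67 0.5 29
python3 -m inch '[[0,0,0.001,0,0,0,1],[0,0,0,0,0,0,1]]'|sed -n '4p'; python3 ins.py -67 0.5 29
```

```text
contact_force: [-2.0, -1.0, 5.8]
contact_force: [-6.3, -1.1, 15.7]
target [609.1  54.   62.6] now in plate frame [-66.8    0.31  28.99]
tool shift m [ 0.0002 -0.0002 -0.    ] turn deg [0.07 0.07 0.11]
pos [609.3  54.   62.6] rot [3.1054e+00 1.3000e-03 2.6557e+00] t 12.9 F [-6.3 -1.1 15.7] M [-0.17  0.92  0.05] open 0.003 grip 8.2
contact_force: [-9.1, -1.6, 26.3]
target [609.1  54.   62.6] now in plate frame [-66.77   0.31  28.89]
tool shift m [ 0.0002 -0.0002 -0.0001] turn deg [0.08 0.07 0.11]
pos [609.3  54.1  62.5] rot [3.1053e+00 1.3000e-03 2.6557e+00] t 13.1 F [-9.1 -1.6 26.3] M [-0.15  1.54  0.02] open -0.001 grip 13.3
```

The force built to 26 N with the fingertips level with the face, so the bar is flush. Next I lift, turn and go to the wedge.

```bash
python3 -m inch '[[0,0,-0.01,0,0,0,1],[0,0,-0.02,0,0,0,1],[0,0,-0.04,0,0,0,1],[0,0,-0.04,0,0,0,1],[0,0,-0.03,2,0,0,1]]'|sed -n '2p'
python3 -m inch '[[0,0,0,0,0,8.25,0],[0,0,0,0,0,8.25,0],[0,0,0,0,0,8.25,0],[0,0,0,0,0,8.25,0],[0,0,0,0,0,8.25,0],[0,0,0,0,0,8.25,0],[0,0,0,0,0,8.25,0],[0,0,0,0,0,8.25,0]]'|sed -n '2p'
python3 -m inch '[[0,0,0,0,0,8.25,0],[0,0,0,0,0,8.25,0],[0,0,0,0,0,8.25,0],[0,0,0,0,0,8.25,0],[0,0,0,0,0,0,0]]'|sed -n '2p'
python3 d.py 440.1 -310.1 100 0.928
```

```text
eef_pos: [606.9, 49.2, 202.7]
eef_pos: [606.7, 49.8, 200.1]
eef_pos: [606.7, 49.7, 200.1]
tool shift m [-0.3878  0.0832  0.0996] turn deg [ 0.05 -0.08 -0.14]
pos [606.7  49.7 200.1] rot [ 3.1407e+00 -1.5000e-03  9.2550e-01] t 14.9 F [-0.4  0.8 -0.9] M [-0.02  0.02  0.02] open 0.495 grip 0.0
```

```bash
python3 -m inch '[[-0.0485,0.0104,0,0,0,0,0],[-0.0485,0.0104,0,0,0,0,0],[-0.0485,0.0104,0,0,0,0,0],[-0.0485,0.0104,0,0,0,0,0],[-0.0485,0.0104,0,0,0,0,0],[-0.0485,0.0104,0,0,0,0,0],[-0.0485,0.0104,0,0,0,0,0],[-0.0485,0.0104,0,0,0,0,0]]' 40|sed -n '2p'
python3 -m inch '[[0,0,0.03,0,0,0,0],[0,0,0.04,0,0,0,0],[0,0,0.03,0,0,0,0],[0,0,0,0,0,0,0],[0,0,0,0,0,0,0]]'|sed -n '2p'
python3 - <<'E'
from rig import eyes
from fit import *
import fit as F, basepose
f={n:eyes.grab_frame(n) for n in("top","side")}
for n in f: pickle.dump(f[n],open(n+"5.pkl","wb"))
k=lambda n,X:X[0]>20   # taper part, clear of the hand
for fs in({"side":f["side"]},f): print("wedge",fit(wedge,[440.1,-310.1,.928],fs,k,w=3))
cv2.imwrite("pics/v5.png",cv2.hconcat([cv2.resize(g[y:y+h,x:x+w],(400,500),interpolation=cv2.INTER_CUBIC) for g,x,y,w,h in((cv2.convertScaleAbs(f["side"]["img"],alpha=1.4),205,200,48,60),(cv2.convertScaleAbs(f["side"]["img"],alpha=1.4),285,150,64,80))]))
E
python3 d.py 440.1 -310.1 22 0.928
```

```text
eef_pos: [439.6, -312.3, 199.9]
eef_pos: [440.9, -310.6, 100.0]
wedge (array([ 436.02732287, -310.79016555,    0.89187434]), np.float64(0.6306284231204343), 41)
wedge (array([ 439.06647985, -311.54314455,    0.92528279]), np.float64(0.5321154412186624), 82)
tool shift m [-0.0004 -0.0024  0.0793] turn deg [ 0.2  -0.09  0.08]
pos [ 442.  -311.2  101.4] rot [ 3.138e+00 -1.600e-03  9.294e-01] t 16.3 F [-0.1  0.3  0.6] M [ 0.05 -0.   -0.01] open 0.502 grip 0.0
```

```bash
python3 -m inch '[[0,-0.001,0.025,0,0,0,0],[0,0,0.025,0,0,0,0],[0,0,0.02,0,0,0,0],[0,0,0.009,0,0,0,0],[0,0,0,0,0,0,0],[0,0,0,0,0,0,0]]'|sed -n '2,5p'
python3 d.py 440.1 -310.1 21 0.928
python3 -m inch '[[0,0,0,0,0,0,0.3],[0,0,0,0,0,0,0.6],[0,0,0,0,0,0,1],[0,0,0,0,0,0,1],[0,0,0,0,0,0,1],[0,0,0,0,0,0,1]]' 60
python3 d.py 440.1 -310.1 21 0.928
```

```text
eef_pos: [441.0, -310.4, 21.9]
tcp_rot: [3.139, -0.002, 0.928]
contact_force: [-0.5, -0.3, 0.1]
opening: 0.498
tool shift m [-0.0003 -0.0009  0.0009] turn deg [ 0.16 -0.09  0.01]
pos [ 441.  -310.4   21.9] rot [ 3.1388e+00 -1.6000e-03  9.2810e-01] t 16.9 F [-0.5 -0.3  0.1] M [ 0.    0.   -0.02] open 0.498 grip 0.0
clock: 17.5
eef_pos: [441.1, -310.5, 22.2]
tcp_rot: [3.138, -0.002, 0.928]
contact_force: [-1.3, 1.0, 7.6]
opening: 0.291
grasp_force: 59.3
tool shift m [-0.0003 -0.001   0.0012] turn deg [ 0.19 -0.09 -0.  ]
pos [ 441.1 -310.5   22.2] rot [ 3.1383e+00 -1.6000e-03  9.2790e-01] t 17.5 F [-1.3  1.   7.6] M [0.18 0.15 0.02] open 0.291 grip 59.3
```

The wedge is gripped. I lift it and carry it to a point in front of the mouth.

```bash
cat > wd.py <<'E'
import sys
from d import *
from ins import BASE,B
u=np.array([np.cos(B),np.sin(B)]);v=np.array([-u[1],u[0]])
OFF=0.3
def go(xb,yb,z):
    s,R=pose();p=s["eef_pos"];q=p[:2]-BASE
    print("wedge in base: x %.1f y %.1f z %.1f"%(q@u-OFF,q@v,p[2]-22.2))
    X=BASE+u*(xb+OFF)+v*yb;delta(X[0],X[1],z+22.2,B)
go(*map(float,sys.argv[1:4]))
E
python3 -m inch '[[0,0,-0.02,0,0,0,1],[0,0,-0.03,0,0,0,1],[0,0,-0.02,0,0,0,1],[0,0,0,0,0,-4.45,1],[0,0,0,0,0,-4.45,1],[0,0,0,0,0,0,1],[0,0,0,0,0,0,1]]' 60|sed -n '2,5p'
python3 wd.py -185 0 30
```

```text
eef_pos: [440.2, -310.0, 91.1]
tcp_rot: [3.14, -0.001, 1.081]
contact_force: [-0.4, -0.6, -1.3]
opening: 0.289
wedge in base: x -406.9 y -20.9 z 68.9
tool shift m [ 0.2219 -0.0214  0.0391] turn deg [ 0.1  -0.08 -0.13]
pos [ 440.2 -310.    91.1] rot [ 3.1398e+00 -1.3000e-03  1.0808e+00] t 18.2 F [-0.4 -0.6 -1.3] M [-0.04  0.04 -0.02] open 0.289 grip 59.3
```

```bash
python3 -m inch '[[0.037,-0.0036,0,0,0,0,1],[0.037,-0.0036,0,0,0,0,1],[0.037,-0.0036,0,0,0,0,1],[0.037,-0.0036,0,0,0,0,1],[0.037,-0.0036,0,0,0,0,1],[0.037,-0.0036,0,0,0,0,1],[0,0,0.02,0,0,0,1],[0,0,0.019,0,0,-0.13,1]]'|sed -n '2,5p'
python3 -m inch '[[0,0,0,0,0,0,1],[0,0,0,0,0,0,1]]'|sed -n '4p'
python3 wd.py -166 0 14
python3 - <<'E'
from rig import eyes
from fit import *
f=eyes.grab_frame("side");pickle.dump(f,open("side6.pkl","wb"));t=eyes.grab_frame("top");pickle.dump(t,open("top6.pkl","wb"))
cv2.imwrite("pics/h6.png",cv2.hconcat([cv2.convertScaleAbs(cv2.resize(i[y:y+75,x:x+60],(400,500),interpolation=cv2.INTER_CUBIC),alpha=1.4) for i,x,y in((f["img"],238,185),(t["img"],225,135))]))
E
```

```text
eef_pos: [526.1, -102.5, 51.9]
tcp_rot: [3.139, -0.002, 1.086]
contact_force: [-0.1, -0.9, -1.8]
opening: 0.291
contact_force: [-0.0, -0.4, -1.9]
wedge in base: x -185.0 y 1.0 z 29.7
tool shift m [0.019  0.001  0.0158] turn deg [ 0.01 -0.06  0.07]
pos [ 524.8 -103.7   51.9] rot [ 3.1414e+00 -1.0000e-03  1.0842e+00] t 19.2 F [-0.  -0.4 -1.9] M [-0.04  0.    0.03] open 0.29 grip 59.3
```

View pics/h6.png

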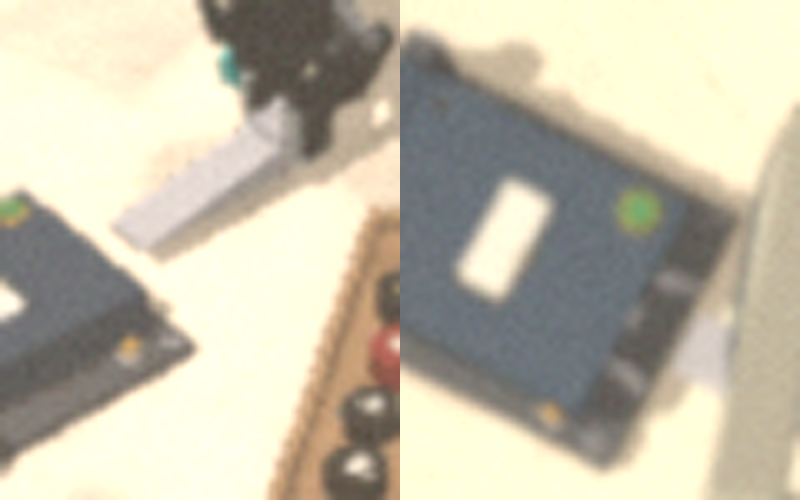

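The bar sits flush and square in the pocket, centred at (505,240) in the top half. The wedge tip shows near (700,345), with the rail ends at (675,280) and (630,375). It looks slightly off the middle line, so I'll measure it numerically.

Run:
```python
import fit as F
from fit import *
from ins import BASE,B
T,S=load("top6"),load("side6")
W=np.array(wedge,float)+[0,0,29.7]
u=np.array([np.cos(B),np.sin(B)]);v=np.array([-u[1],u[0]])
p0=[*(BASE-185*u+1*v),1.084]
k=lambda n,X:(X[0]>25 if n=="side" else X[0]>85)
for nm,fs in(("side",{"side":S}),("both",{"top":T,"side":S})):
    p,e,n=fit(W,p0,fs,k,w=3);q=p[:2]-BASE;tip=p[:2]+100*np.array([np.cos(p[2]),np.sin(p[2])])-BASE
    print(nm,p,e,n,"base x,y",q@u,q@v,"tip y",tip@v)
g=lambda f:-cv2.GaussianBlur(f["img"].astype(float),(0,0),.8).mean(2)/100
F.ratio=g
k=lambda n,X:(X[0]<40 and X[0]>-79 if n=="top" else ((X[0]>79 and abs(X[1])<50) or (X[1]>59 and X[0]<10)))
for nm,fs in(("both",{"top":T,"side":S}),("top",{"top":T}),("side",{"side":S})):
    print(nm,fit(slab,[*BASE,B],fs,k,w=3))
# coupon now in pocket: top-face edges from top view (bright), intensity channel
P=np.array(box(20,44,0,0),float)+[0,0,45.6]
F.ratio=lambda f:-g(f)
cpn=lambda fs:fit(P,[609,53,B],fs,w=3)
for nm,fs in(("top",{"top":T}),):
    p,e,n=cpn(fs);q=p[:2]-BASE;print("coupon",p,e,n,"base frame",q@u,q@v)
# predicted tip corners in top image crop px vs rails
X=world(p0,[[100,13,29.7+3],[100,-13,32.7]]);print(((proj(T,X)-[225,135]+.5)*6.667).round())
X=world([*BASE,B],[[-80,0,10],[-78,17.5,16],[-78,-17.5,16],[-80,60,10],[-80,-60,10]]);print(((proj(T,X)-[225,135]+.5)*6.667).round())
```

```text
side [ 519.93678156 -104.2163827     1.04533121] 0.47231786032409806 39 base x,y -187.46892808144213 5.094379770934935 tip y 1.3283917979861855
both [ 520.45894996 -102.7166907     1.04159658] 0.5153070011001493 57 base x,y -185.89941834838652 5.335989214548846 tip y 1.1968299348014213
both (array([611.86646544,  58.31630774,   1.07882183]), np.float64(0.18389229855970982), 46)
top (array([1046.48305361,  877.27254961,    1.08151456]), np.float64(nan), 0)
side (array([612.41979588,  58.0121061 ,   1.0721461 ]), np.float64(0.08672566120543346), 22)
coupon [611.99576471  55.56718395   1.05219157] 0.17471310149843114 60 base frame -3.1750283463104245 -1.340141845939435
[[271. 370.]
 [300. 313.]]
[[277. 342.]
 [253. 376.]
 [292. 300.]
 [210. 472.]
 [343. 214.]]
  return _methods._mean(a, axis=axis, dtype=dtype,
  ret = ret.dtype.type(ret / rcount)
```

Relative to the pocket position found by touch, the middle line lies at about y = +0.7, and the wedge is at +1.0. I'll go on and watch the side force.

```bash
python3 -m inch '[[0.019,0,0.005,0,0,0,1],[0,0,0.010,0,0,0,1],[0,0,0.002,0,0,0,1],[0,0,0,0,0,0,1]]'|sed -n '4p'
python3 wd.py -166 0.7 10.3
python3 -m inch '[[0,0,0.001,0,0,0,1],[0,0,0,0,0,0,1]]'|sed -n '4p'
python3 wd.py -150 0.7 10.3
```

```text
contact_force: [-0.5, -0.3, -1.2]
wedge in base: x -166.5 y 1.1 z 12.6
tool shift m [0.0005 0.0004 0.0023] turn deg [ 0.02 -0.05  0.11]
pos [533.4 -87.3  34.8] rot [ 3.1412e+00 -1.0000e-03  1.0850e+00] t 19.7 F [-0.5 -0.3 -1.2] M [0.01 0.04 0.02] open 0.289 grip 59.3
contact_force: [0.7, 0.3, -0.7]
wedge in base: x -166.2 y 0.6 z 11.9
tool shift m [ 0.0162 -0.      0.0017] turn deg [ 0.08 -0.08  0.1 ]
pos [534.  -87.3  34.1] rot [ 3.1402e+00 -1.4000e-03  1.0848e+00] t 19.9 F [ 0.7  0.3 -0.7] M [-0.05  0.01 -0.01] open 0.287 grip 59.3
```

```bash
python3 -m inch '[[0,0,0.001,0,0,0,1],[0.006,0,0,0,0,0,1],[0.006,0,0,0,0,0,1],[0,0,0,0,0,0,1]]'|sed -n '4p'
python3 wd.py -140 0.7 10.3
python3 -m inch '[[0,0,0.0007,0,0,0,1],[0.006,0,0,0,0,0,1],[0.006,0,0,0,0,0,1],[0,0,0,0,0,0,1]]'|sed -n '4p'
python3 wd.py -120 0.7 10
```

```text
contact_force: [-0.5, 0.3, -2.5]
wedge in base: x -152.9 y 0.5 z 10.9
tool shift m [ 0.0129 -0.0001  0.0007] turn deg [ 0.11 -0.1   0.17]
pos [540.3 -75.6  33.1] rot [ 3.1397e+00 -1.7000e-03  1.0860e+00] t 20.3 F [-0.5  0.3 -2.5] M [-0.04  0.02 -0.01] open 0.293 grip 59.3
contact_force: [-0.4, -0.2, -1.4]
wedge in base: x -141.0 y 0.6 z 10.2
tool shift m [ 0.021  -0.      0.0002] turn deg [ 0.1  -0.1   0.16]
pos [545.8 -65.   32.4] rot [ 3.1399e+00 -1.7000e-03  1.0858e+00] t 20.7 F [-0.4 -0.2 -1.4] M [-0.04  0.04  0.04] open 0.281 grip 59.4
```

```bash
python3 -m inch '[[0,0,0.0005,0,0,0,1],[0.005,0,0,0,0,0,1],[0.005,0,0,0,0,0,1],[0,0,0,0,0,0,1]]'|sed -n '4p'
python3 wd.py -120 0.7 10
python3 -m inch '[[0.003,0,0.0003,0,0,0,1],[0.003,0,0,0,0,0,1],[0,0,0,0,0,0,1]]'|sed -n '4p'
python3 wd.py -101 0.7 10
```

```text
contact_force: [0.6, 1.9, 1.9]
wedge in base: x -131.1 y 0.6 z 9.8
tool shift m [ 0.0111 -0.0001 -0.0002] turn deg [ 0.11 -0.11  0.14]
pos [550.5 -56.3  32. ] rot [ 3.1397e+00 -1.9000e-03  1.0854e+00] t 21.1 F [0.6 1.9 1.9] M [ 0.31 -0.14  0.05] open 0.288 grip 59.7
contact_force: [-3.0, -6.0, 8.9]
wedge in base: x -126.4 y 0.8 z 9.7
tool shift m [ 0.0254  0.0001 -0.0003] turn deg [ 0.07 -0.01  0.16]
pos [552.5 -52.1  31.9] rot [ 3.1404e+00 -2.0000e-04  1.0859e+00] t 21.4 F [-3.  -6.   8.9] M [-0.72  0.44 -0.  ] open 0.286 grip 60.6
```

Lip contact came where expected. I keep pushing.

```bash
python3 -m inch '[[0.003,0,-0.0003,0,0,0,1],[0.003,0,0,0,0,0,1],[0.003,0,0,0,0,0,1],[0,0,0,0,0,0,1]]'|sed -n '4,6p'
python3 wd.py -101 0.7 10
python3 -m inch '[[0.003,0,0,0,0,0,1],[0.003,0,0,0,0,0,1],[0,0,0,0,0,0,1]]'|sed -n '4,6p'
python3 wd.py -101 0.7 10
```

```text
contact_force: [-4.7, -7.9, 8.7]
opening: 0.291
grasp_force: 60.5
wedge in base: x -118.0 y 1.2 z 9.8
tool shift m [ 0.017   0.0005 -0.0002] turn deg [0.02 0.03 0.17]
pos [556.1 -44.4  32. ] rot [3.1412e+00 6.0000e-04 1.0860e+00] t 21.8 F [-4.7 -7.9  8.7] M [-1.18  0.69  0.03] open 0.291 grip 60.5
contact_force: [-4.4, -8.9, 7.8]
opening: 0.289
grasp_force: 60.6
wedge in base: x -112.1 y 1.2 z 9.9
tool shift m [ 0.0111  0.0006 -0.0001] turn deg [0.02 0.04 0.17]
pos [558.8 -39.2  32.1] rot [3.1413e+00 7.0000e-04 1.0860e+00] t 22.1 F [-4.4 -8.9  7.8] M [-1.28  0.77  0.08] open 0.289 grip 60.6
```

```bash
python3 -m inch '[[0.003,0,0,0,0,0,1],[0.003,0,0,0,0,0,1],[0.003,0,0,0,0,0,1],[0.0015,0,0,0,0,0,1],[0,0,0,0,0,0,1],[0,0,0,0,0,0,1],[0,0,0,0,0,0,1]]'|sed -n '4,6p'
python3 wd.py -101 0.7 10
python3 - <<'E'
from rig import eyes
import fit as F
from fit import *
from ins import BASE,B
f={n:eyes.grab_frame(n) for n in("top","side")}
for n in f: pickle.dump(f[n],open(n+"7.pkl","wb"))
F.ratio=lambda f:cv2.GaussianBlur(f["img"].astype(float),(0,0),.8).mean(2)/100
S=load("side6")
for nm,g,z in(("side resting",S,45.6),("side now",f["side"],48.)):
    print(nm,fit(np.array(box(20,44,0,0),float)+[0,0,z],[609,53,B],{"side":g},w=3))
E
```

```text
contact_force: [-5.2, -9.4, 9.8]
opening: 0.292
grasp_force: 60.8
wedge in base: x -101.8 y 1.2 z 10.0
tool shift m [ 0.0008  0.0005 -0.    ] turn deg [0.02 0.04 0.16]
pos [563.7 -30.1  32.2] rot [3.1412e+00 8.0000e-04 1.0859e+00] t 22.8 F [-5.2 -9.4  9.8] M [-1.46  0.78  0.02] open 0.292 grip 60.8
side resting (array([610.25989423,  56.03516838,   1.07861508]), np.float64(0.17834205548469692), 60)
side now (array([610.29208156,  56.69346304,   1.08580735]), np.float64(0.17419128594268624), 60)
```

The wedge is at x = -101.8, y = 1.2, flat at z = 10, with a 60 N grip and steady push. The plate is lifted and the bar rose with it. Handing in.

```bash
python3 -c "
from rig import r
print(r.sign_off())"
```

```text
the job is handed in; nothing more can be done
None
```

I handed the job in at about 23 s; by my own readings the bar is flush in the pocket and the wedge holds the plate about level, gripped at 60 N on the middle line, but the sign-off returned no verdict.

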